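Restock the laundry caddy

ROBOT

A 6-joint arm with a two-finger parallel gripper is mounted at the origin on the work surface. World frame = base frame: x ahead of the robot, y to its left, z up, the work surface at z = 0. Lengths are in m, angles in degrees, forces in N, time in s.
With the tool pointing down it reaches from about 0.35 to 0.875 m from the base axis. Payload 4.2 kg.
Tool frame: the origin (TCP) lies on the centre line of the jaws, within the pads' length; the fingertips stand 17 mm ahead of it and the grasp point (between the pads) lies 2 mm behind it; z points along the fingers, y is the line along which they close (so a half turn about z gives the same grasp; the last joint's range is limited). The gripper opens to 87 mm and grips with 3 to 60 N. Pads are 19 mm wide; open, the fingers measure 117 mm over their backs; the gripper's body (75 mm by 190 mm) begins 51 mm behind the grasp point.
Start: joints at [80.879, 22.042, 0.453, 0, -68.411, -14.817], TCP at [0.254, 0.571, 0.24] pointing down, gripper open.
Joint ranges: [-179.83, 179.83], [-69.29, 118.12], [-61.27, 80.66], [-181.25, 117.63], [-171.15, -9.14], [-177.46, 177.46]. Speed limits (degrees/s): [159.86, 159.86, 180, 180, 180, 180].

INTERFACE

Orientations are given as a 3x3 rotation matrix whose columns are the frame's x, y, z axes.
In Python, from plant import telemetry, snapshot, camera_info, workorder, models gives the robot as it stands.
- The arm moves only by the shell command python3 -m handwheel 'ROWS' [OPENING]. ROWS is JSON, one flat list of numbers, 6 for each row, row after row: the shift along the tool's x, y, z each as a share of 0.04 m, from -1 to 1, then the turn, a rotation vector about the tool's x, y, z each as a share of 0.12 rad, from -1 to 1. In form: [tx, ty, tz, rx, ry, rz, tx, ty, tz, rx, ry, rz, ...]. A call has 1 to 5 rows; each row shifts and turns the commanded pose from where the row before left it, along the tool's axes as they then stand; what a row does not reach is not made up. A row lasts 1/10 s, in which the tool goes at most 50 mm and 8.59 degrees, less where a joint would pass 70% of its speed; a pose out of reach is approached as far as the arm can. A call with a number of a shift or a turn outside -1 to 1 is refused whole. A call with a gripper value outside its range is refused whole. OPENING is the gripper command: -1 is shut, 1 is fully open, values between are in proportion, set as the call begins (- or left out, the last holds). The fingers move at their own pace and stop on an object; the grip force is fixed at half the most. Time passes only in rows, so rows that do not move let the fingers close. It gives the time, the measured TCP pose, the force, the opening and the grip force at its end, in the units of the state.
- telemetry.read_state(): the state, without advancing time (a new reading comes with each control period).
- snapshot(name): name is "scene" or "top" or "wrist"; returns (picture, depth): 384x512x3 uint8, blue, green, red; 384x512 float32, m along the optical axis (not along the pixel's ray), 0 where there is no reading.
- camera_info(name): a dict with "fx", "fy", "cx", "cy" (pixels), "distortion" ([k1, k2, p1, p2, k3] as OpenCV has them; the pictures are not rectified), "origin" and "rotation" of the camera in the world. Camera axes: x right, y down, z forward; pixel columns grow to the right and rows downward; lengths in m; the calibration is good to about 2 mm. A picture is of the moment at which its call begins: read the wrist's pose just before it. camera_info takes no time and is no camera call; for the wrist camera it gives the pose at the moment of the call.
- workorder.job_done(): hands the job in; it is judged then, once.
Trained networks look in the newest picture that a camera, given by its name, has taken for a name from the list of things; names that differ only in an ending like _2 or _b are one class to them, and where a whole thing is asked for, a point or a joint stands for the part that bears it (a point fixed in the world has none). Each returns a list of dicts, best first, with "score" (0 to 1); they miss things now and then, are a little off and sometimes report something else, mostly with a low value. They report only what shows in the picture. A call takes as long as a camera call.
- models.boxes_of(query, camera): "position" ([column, row] in pixels, amid what is visible of it).
- models.regions_of(query, camera): "pixels" (384x512 bool, what is visible of it) and "position" ([column, row] in pixels, amid what is visible of it).
- models.mark_of(query, camera): "position" ([column, row] in pixels: a listed point, or the origin of a listed thing).
The state is a dict: "time_s": time; "qpos": joint angles; "joint_velocities": joint speeds; "joint_efforts": joint torques, N m; "tcp_pos": TCP position; "tcp_rot": TCP orientation; "force": force on the tool from outside, world axes, zero at the start; "moment": the same for the moment, N m; "width": finger opening in m; "grip_force": force on a finger pad.
Only numpy, scipy, OpenCV 4.12 (cv2) and the standard library are available. Lean on these libraries where they do the work, as an engineer would, in place of code of your own. Each camera call takes 0.05 s, during which the arm holds its last target. There are 200 camera calls.

TASK

Gather the four white-capped laundry refill bottles into the grey caddy, standing each one upright in the liner of its own colour. Leave the two black-capped cleaner bottles standing where they are; they do not belong in the caddy.

Things in the scene. Friction and masses are not known exactly. Their poses are not given: they have to be found in the camera images.
- green_center (a point): Laundry refill bottle to put away: green, round, 44 mm diameter, 84 mm tall with a WHITE cap (25 mm diameter, top 17 mm; sides straight up to 54 mm), paper band round the body, about 0.11 kg, loose, standing upright on the counter. Point: its centre, 42 mm above its foot; z is up along the bottle.
- blue_center (a point): Laundry refill bottle to put away: blue, square, 42 x 42 mm with its sides along its x and y axes, 84 mm tall with a WHITE cap (25 mm diameter, top 17 mm; sides straight up to 54 mm), paper band round the body, about 0.11 kg, loose, standing upright on the counter. Point: its centre, 42 mm above its foot; z is up along the bottle.
- red_center (a point): Laundry refill bottle to put away: red, round, 44 mm diameter, 84 mm tall with a WHITE cap (25 mm diameter, top 17 mm; sides straight up to 54 mm), paper band round the body, about 0.11 kg, loose, standing upright on the counter. Point: its centre, 42 mm above its foot; z is up along the bottle.
- yellow_center (a point): Laundry refill bottle to put away: yellow, round, 44 mm diameter, 84 mm tall with a WHITE cap (25 mm diameter, top 17 mm; sides straight up to 54 mm), paper band round the body, about 0.11 kg, loose, standing upright on the counter. Point: its centre, 42 mm above its foot; z is up along the bottle.
- green_black_center (a point): Look-alike that does not belong: the same green bottle (round, 44 mm diameter, 84 mm tall) but with a BLACK cap, a household cleaner. Loose, standing upright. Point: its centre, 42 mm above its foot; z is up along the bottle.
- blue_black_center (a point): Look-alike that does not belong: the same blue bottle (square, 42 x 42 mm with its sides along its x and y axes, 84 mm tall) but with a BLACK cap, a household cleaner. Loose, standing upright. Point: its centre, 42 mm above its foot; z is up along the bottle.
- liner_green: Green square open liner, one of four fixed in a row (82 mm apart along y, colours in any order) in the grey caddy (86 x 336 mm, 18 mm high, low end handles; fixed). Outside 70 x 70 mm along x and y, 21 mm high, walls and floor 3 mm. Origin: centre of its underside; rim 21 mm, inner floor 3 mm above it; a bottle standing inside has its centre 45 mm above it.
- liner_blue: Blue square open liner, one of four fixed in a row (82 mm apart along y, colours in any order) in the grey caddy (86 x 336 mm, 18 mm high, low end handles; fixed). Outside 70 x 70 mm along x and y, 21 mm high, walls and floor 3 mm. Origin: centre of its underside; rim 21 mm, inner floor 3 mm above it; a bottle standing inside has its centre 45 mm above it.
- liner_red: Red square open liner, one of four fixed in a row (82 mm apart along y, colours in any order) in the grey caddy (86 x 336 mm, 18 mm high, low end handles; fixed). Outside 70 x 70 mm along x and y, 21 mm high, walls and floor 3 mm. Origin: centre of its underside; rim 21 mm, inner floor 3 mm above it; a bottle standing inside has its centre 45 mm above it.
- liner_yellow: Yellow square open liner, one of four fixed in a row (82 mm apart along y, colours in any order) in the grey caddy (86 x 336 mm, 18 mm high, low end handles; fixed). Outside 70 x 70 mm along x and y, 21 mm high, walls and floor 3 mm. Origin: centre of its underside; rim 21 mm, inner floor 3 mm above it; a bottle standing inside has its centre 45 mm above it.

How it is judged (in metres and radians):
At the end, for the whole second after the job is handed in: Each white-capped bottle stands released and at rest in the liner of its colour: centre within 14 mm of the middle along each side, 40 to 50 mm above the liner's underside, upright within 0.12 rad; both black-capped bottles upright (0.12 rad), within 30 mm of their start (x of green_center in the frame of liner_green between -0.014 and 0.014 m and y of green_center in the frame of liner_green between -0.014 and 0.014 m and z of green_center in the frame of liner_green between 0.04 and 0.05 m and angle between each of green_center, blue_center, red_center, yellow_center, green_black_center, blue_black_center's own z axis and vertical below 0.12 rad and linear speed of each of green, blue, red, yellow below 0.02 m/s and x of blue_center in the frame of liner_blue between -0.014 and 0.014 m and y of blue_center in the frame of liner_blue between -0.014 and 0.014 m and z of blue_center in the frame of liner_blue between 0.04 and 0.05 m and x of red_center in the frame of liner_red between -0.014 and 0.014 m and y of red_center in the frame of liner_red between -0.014 and 0.014 m and z of red_center in the frame of liner_red between 0.04 and 0.05 m and x of yellow_center in the frame of liner_yellow between -0.014 and 0.014 m and y of yellow_center in the frame of liner_yellow between -0.014 and 0.014 m and z of yellow_center in the frame of liner_yellow between 0.04 and 0.05 m and distance of each of green_black_center, blue_black_center from where it was at the start of the episode below 0.03 m); the robot touches nothing.
It fails at once if a black-capped bottle is moved more than 30 mm or knocked over (distance of any of green_black_center, blue_black_center from where it was at the start of the episode above 0.03 m or angle between any of green_black_center, blue_black_center's own z axis and vertical above 0.35 rad).
It also fails if it takes over 120 s, if anything falls off the work surface, if the arm or the gripper's body presses on something with over 40 N, if the wrist force passes 120 N, or if a joint passes its speed limit or range.

## Working session

There is one attempt and no reset: what is moved stays moved. The work goes in short steps, Python scripts to look and compute and a shell command to move; the robot and the scene stay as the last step left them, time stands still between calls to the robot, and variables do not carry over. Pictures are saved under pics/ and viewed, at most 14 in all, crops included, and the job is handed in when it is done.

```bash
mkdir -p pics; ls; python3 - <<'E'
from plant import telemetry, snapshot, camera_info
import cv2
s=telemetry.read_state(); print(s['time_s'],s['tcp_pos'],s['tcp_rot'],s['width'])
for n in ("scene","top","wrist"):
    c=camera_info(n); print(n,c)
a=snapshot("top")[0]; b=snapshot("scene")[0]
cv2.imwrite("pics/top1.png",a); cv2.imwrite("pics/scene1.png",b)
E
```

```text
pics
0.0 [0.25334578 0.57072819 0.23845868] [[ 9.13917040e-01 -4.05900264e-01 -7.86956756e-04]
 [-4.05901012e-01 -9.13914776e-01 -2.03743785e-03]
 [ 1.07785153e-04  2.18147571e-03 -9.99997615e-01]] 0.08694387718574367
scene {'fx': 356.4673681674481, 'fy': 356.4673681674481, 'cx': 255.72959461421274, 'cy': 195.3233133086832, 'distortion': array([0.00946893, 0.        , 0.        , 0.        , 0.        ]), 'origin': array([ 0.94255854, -0.26485299,  0.8880772 ]), 'rotation': array([[ 0.52019821,  0.72988021, -0.44347345],
       [ 0.8540308 , -0.441508  ,  0.27514013],
       [ 0.00502226, -0.52186738, -0.85301185]])}
top {'fx': 360.56757420305183, 'fy': 360.56757420305183, 'cx': 257.6331078075056, 'cy': 189.27016045157282, 'distortion': array([-0.05992668,  0.        ,  0.        ,  0.        ,  0.        ]), 'origin': array([ 0.45633898, -0.00638705,  0.8550277 ]), 'rotation': array([[ 0.0230919 , -0.9939621 ,  0.10726653],
       [-0.99961166, -0.02128176,  0.01798945],
       [-0.01559801, -0.10764029, -0.99406754]])}
wrist {'fx': 317.00334206014765, 'fy': 317.00334206014765, 'cx': 251.67242998076594, 'cy': 191.35025962185134, 'distortion': array([-0.08632158,  0.        ,  0.        ,  0.        ,  0.        ]), 'origin': array([0.32040967, 0.54139386, 0.38370966]), 'rotation': array([[-0.40658061, -0.87921533, -0.24833971],
       [-0.91361293,  0.39183766,  0.10851113],
       [ 0.0019042 ,  0.27100489, -0.96257609]])}
```

View pics/top1.png

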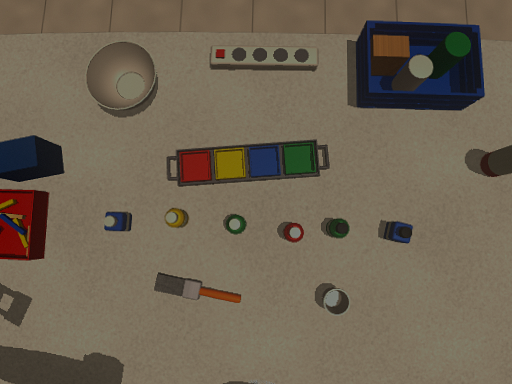

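View pics/scene1.png

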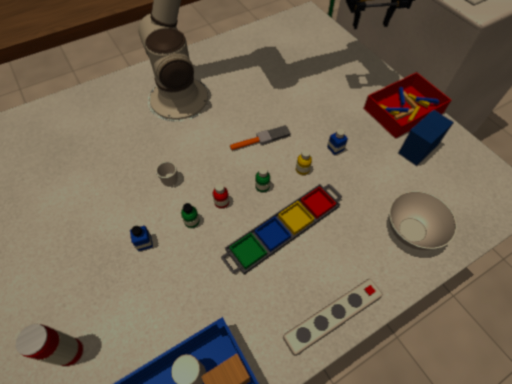

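The top view shows the liners in a row at red (196,167), yellow (230,163), blue (264,160) and green (299,158). The white-capped bottles are at blue (112,221), yellow (174,217), green (235,224) and red (294,232). The black-capped ones are at (339,228) and (403,231). The scene view agrees.

```bash
cat > h.py <<'E'
import numpy as np, cv2
from plant import telemetry, snapshot, camera_info, models
def cam(n):
    c=camera_info(n); K=np.array([[c['fx'],0,c['cx']],[0,c['fy'],c['cy']],[0,0,1.]])
    return K,np.array(c['distortion']),np.array(c['origin']),np.array(c['rotation'])
def rays(n,px,C=None):
    K,d,o,R=C or cam(n)
    u=cv2.undistortPoints(np.array(px,float).reshape(-1,1,2),K,d).reshape(-1,2)
    return o,np.c_[u,np.ones(len(u))]@R.T
def tri(obs):  # [(o,dir)]
    A=0;b=0
    for o,d in obs:
        d=d/np.linalg.norm(d);P=np.eye(3)-np.outer(d,d);A=A+P;b=b+P@o
    p=np.linalg.solve(A,b)
    return p,max(np.linalg.norm((np.eye(3)-np.outer(d,d)/(d@d))@(p-o)) for o,d in obs)
def cloud(n,dep,C=None):
    v,u=np.mgrid[:384,:512]; o,d=rays(n,np.c_[u.ravel(),v.ravel()],C)
    return (o+d*dep.reshape(-1,1)).reshape(384,512,3)
E
python3 - <<'E'
from h import *
np.set_printoptions(precision=4,suppress=True)
pic,dep=snapshot("top"); snapshot("scene")
P=cloud("top",dep)
names=["green","blue","red","yellow","green_black","blue_black"]
for q in [n+"_center" for n in names]+["liner_"+n for n in names[:4]]:
    r={}
    for c in("top","scene"):
        l=models.mark_of(q,c); r[c]=l[:2]
    print(q,[[(np.round(x['position']),round(x['score'],2)) for x in r[c]] for c in r])
    try:
        p,e=tri([(lambda t:(t[0],t[1][0]))(rays(c,r[c][0]['position'])) for c in r]); print("   tri",p,e)
    except Exception as ex: print(ex)
    if 'center' in q and r['top']:
        u,v=np.round(r['top'][0]['position']).astype(int)
        w=P[v-20:v+20,u-20:u+20].reshape(-1,3); w=w[w[:,2]>.02]
        top=w[w[:,2]>w[:,2].max()-.006]
        print("   depth cap",(top[:,:2].max(0)+top[:,:2].min(0))/2,top.mean(0),len(top),"body",w[:,2].max())
print("table z",np.median(P[300:340,180:300,2]))
for n,(u,v) in dict(red=(196,167),yellow=(230,163),blue=(264,160),green=(299,158)).items():
    print(n,"floor",np.median(P[v-4:v+5,u-4:u+5].reshape(-1,3),0))
w=P[130:195,160:335].reshape(-1,3); w=w[(w[:,2]>.012)&(w[:,2]<.04)]
r=cv2.minAreaRect((w[:,:2]*1000).astype(np.float32)); print("rim rect",r,np.percentile(w[:,2],[5,50,90,95]))
E
```

```text
green_center [[(array([237., 225.]), 0.76), (array([177., 219.]), 0.73)], [(array([262., 177.]), 0.7)]]
   tri [0.463  0.0534 0.0492] 0.0006511193566884187
   depth cap [ 0.4563 -0.0064] [ 0.4563 -0.0064  0.855 ] 8 body 0.8550277033075158
blue_center [[(array([116., 220.]), 0.58)], [(array([338., 135.]), 0.65)]]
   tri [0.4662 0.3151 0.0772] 0.0001526523737151903
   depth cap [ 0.4563 -0.0064] [ 0.4563 -0.0064  0.855 ] 8 body 0.8550277033075158
red_center [[(array([291., 229.]), 0.7), (array([237., 225.]), 0.39)], [(array([219., 194.]), 0.62)]]
   tri [ 0.4537 -0.0731  0.0483] 0.0059322959948157755
   depth cap [ 0.4563 -0.0064] [ 0.4563 -0.0064  0.855 ] 4 body 0.8550277033075158
yellow_center [[(array([177., 218.]), 0.85)], [(array([306., 160.]), 0.84), (array([141., 235.]), 0.34)]]
   tri [0.4773 0.1909 0.0497] 0.004359467154622104
   depth cap [ 0.4563 -0.0064] [ 0.4563 -0.0064  0.855 ] 5 body 0.8550277033075158
green_black_center [[(array([339., 231.]), 0.55)], [(array([186., 213.]), 0.58)]]
   tri [ 0.4525 -0.1795  0.0368] 0.0021959566748989234
   depth cap [ 0.4563 -0.0064] [ 0
[... 364 characters left out ...]
  0.0129] 0.004056767377225163
liner_blue [[(array([268., 161.]), 0.58), (array([115., 223.]), 0.56)], [(array([272., 233.]), 0.84)]]
   tri [ 0.6142 -0.0118  0.0205] 0.0015719449471582505
liner_red [[(array([198., 168.]), 0.98)], []]
list index out of range
liner_yellow [[(array([230., 165.]), 0.91)], [(array([294., 221.]), 0.76)]]
   tri [ 0.6056  0.0744 -0.0059] 0.003474867843815873
table z 0.0010810569947287685
red floor [0.5983 0.1576 0.0072]
yellow floor [0.6093 0.0765 0.007 ]
blue floor [ 0.6183 -0.0047  0.0071]
green floor [ 0.625  -0.088   0.0073]
rim rect ((610.731201171875, 34.822113037109375), (87.28864288330078, 383.6549987792969), 5.46465539932251) [0.0137 0.0202 0.0259 0.0267]
```

```bash
python3 - <<'E'
from h import *
np.set_printoptions(precision=4,suppress=True)
pix=dict(green=(235,224),blue=(112,221),red=(294,232),yellow=(174,217),green_black=(339,228),blue_black=(403,231))
for n in("top","scene"):
    pic,dep=snapshot(n); P=cloud(n,dep); P[dep==0]=-1
    hsv=cv2.cvtColor(pic,cv2.COLOR_BGR2HSV)
    if n=="top": ref={}
    for k,(u,v) in pix.items():
        if n=="top":
            w=P[v-22:v+22,u-22:u+22].reshape(-1,3); ref[k]=w[w[:,2]>.05][:,:2].mean(0)
        m=(np.linalg.norm(P[...,:2]-ref[k],axis=2)<.04)&(P[...,2]>.012)
        w=P[m]; t=w[w[:,2]>.078]
        mid=w[(w[:,2]>.025)]
        r=cv2.minAreaRect((mid[:,:2]*1000).astype(np.float32))
        print(n,k,"cap",(t[:,:2].max(0)+t[:,:2].min(0))/2,t.mean(0),len(t),"zmax",w[:,2].max(),"rect",np.round(r[0],1),np.round(r[1],1),round(r[2],1))
    for k,(lo,hi) in dict(yellow=(20,35),green=(40,85),blue=(95,130)).items():
        m=(hsv[...,0]>=lo)&(hsv[...,0]<=hi)&(hsv[...,1]>110)&(P[...,0]>.54)&(P[...,0]<.68)&(abs(P[...,1])<.23)&(P[...,2]<.035)&(P[...,2]>0)
        r=cv2.minAreaRect((P[m][:,:2]*1000).astype(np.float32)); print(n,"liner",k,m.sum(),np.round(r[0],1),np.round(r[1],1),round(r[2],1), np.percentile(P[m][:,2],[10,25,50,95]))
    h=hsv[...,0]; m=((h<10)|(h>170))&(hsv[...,1]>110)&(P[...,0]>.54)&(P[...,0]<.68)&(abs(P[...,1])<.23)&(P[...,2]<.035)&(P[...,2]>0)
    r=cv2.minAreaRect((P[m][:,:2]*1000).astype(np.float32)); print(n,"liner red",m.sum(),np.round(r[0],1),np.round(r[1],1),round(r[2],1))
E
```

```text
top green cap [0.464  0.0562] [0.4641 0.0559 0.085 ] 103 zmax 0.08831452573734333 rect [463.3  55.3] [42.4 41.9] 4.0
top blue cap [0.4646 0.3272] [0.4648 0.3266 0.0848] 114 zmax 0.08890637086119701 rect [463.8 327.7] [41.2 40.2] 89.3
top red cap [ 0.449  -0.0729] [ 0.4493 -0.0727  0.0849] 110 zmax 0.08813619686591301 rect [449.  -71.9] [42.9 41.8] 47.3
top yellow cap [0.4746 0.1926] [0.4751 0.1922 0.0846] 101 zmax 0.08800560055975148 rect [475.1 192.3] [40.8 42.7] 60.7
top green_black cap [ 0.4595 -0.1733] [ 0.46   -0.1733  0.0846] 108 zmax 0.08814083633454872 rect [ 460.1 -172.9] [43.2 42.4] 45.8
top blue_black cap [ 0.4557 -0.3112] [ 0.4554 -0.3103  0.0844] 107 zmax 0.08734221665290243 rect [ 455.7 -310.1] [40.9 42.7] 76.5
top liner yellow 940 [609.3  78. ] [76.2 73.9] 5.5 [0.0054 0.0065 0.0078 0.0258]
top liner green 834 [624.7 -86.5] [75.5 70. ] 5.0 [0.0053 0.0063 0.0075 0.026 ]
top liner blue 832 [616.9  -5. ] [75.6 69.3] 5.4 [0.0053 0.0065 0.0076 0.0259]
top liner red 982 [601.4 161.2] [76.3 76.6] 5.2
scene green cap [0.4647 0.0523] [0.4657 0.0518 0.083 ] 56 zmax 0.086113758378
[... 259 characters left out ...]
6.8] [44.  35.3] 80.8
scene yellow cap [0.4763 0.1892] [0.4766 0.1891 0.0829] 53 zmax 0.08825239863952827 rect [479.5 186.7] [42.7 35.6] 55.1
scene green_black cap [ 0.4601 -0.176 ] [ 0.4621 -0.1763  0.0829] 71 zmax 0.08609771794429244 rect [ 465.4 -177. ] [43.7 36.2] 83.5
scene blue_black cap [ 0.454  -0.3137] [ 0.4558 -0.3138  0.0831] 77 zmax 0.08679410408139776 rect [ 456.  -313.6] [41.7 41.9] 77.0
scene liner yellow 724 [605.2  78.8] [82.1 82.6] 4.8 [0.0039 0.0053 0.0073 0.0239]
scene liner green 753 [619.1 -86.5] [76.4 77.7] 5.9 [0.004  0.0053 0.0071 0.024 ]
scene liner blue 719 [611.2  -4. ] [77.3 79.8] 5.3 [0.004  0.0052 0.0071 0.0245]
scene liner red 683 [597.9 158.8] [81.5 79.7] 5.8
```

```bash
python3 -m handwheel '[0,0,0,0,0,1,0,0,0,0,0,1,0,0,0,0,0,1,0,0,0,0,0,1,0,0,0,0,0,1]' 1 >/dev/null
python3 -m handwheel '[0,0,0,0,0,1,0,0,0,0,0,1,0,0,0,0,0,1,0,0,0,0,0,1,0,0,0,0,0,0.6]' >/dev/null
python3 -m handwheel '[1,-1,0,0,0,0,1,-1,0,0,0,0,1,-1,0,0,0,0,1,-0.8,0,0,0,0,1,-0.5,0,0,0,0]'
cat >> h.py <<'E'
REF=dict(green=(.464,.054),blue=(.464,.3255),red=(.4497,-.0745),yellow=(.4757,.191),green_black=(.460,-.1747),blue_black=(.455,-.312))
def go(x,y,z,yaw=-90):
    s=telemetry.read_state(); R=np.array(s['tcp_rot']); d=np.array([x,y,z])-s['tcp_pos']
    a=np.radians(yaw); T=np.c_[[np.cos(a),np.sin(a),0],[np.sin(a),-np.cos(a),0],[0,0,-1.]]
    rv=cv2.Rodrigues(R.T@T)[0].ravel()
    print("shift shares",np.round(R.T@d/.04,2),"turn shares",np.round(rv/.12,2))
E
python3 - <<'E'
from h import *
np.set_printoptions(precision=4,suppress=True)
C=cam("wrist"); pic,dep=snapshot("wrist"); P=cloud("wrist",dep,C); P[dep==0]=-1
s=telemetry.read_state(); print(s['time_s'],s['tcp_pos'],s['qpos'])
for k in REF:
    w=P[(np.linalg.norm(P[...,:2]-REF[k],axis=2)<.04)&(P[...,2]>.012)]; t=w[w[:,2]>.078]
    if len(t)>30:
        b=w[w[:,2]>.025]; r=cv2.minAreaRect((b[:,:2]*1000).astype(np.float32))
        print(k,(t.max(0)+t.min(0))/2,t.mean(0),len(t),r)
print("table",np.median(P[P[...,2]>-.5][:,2]))
cv2.imwrite("pics/w1.png",pic)
go(.464,.325,.20)
E
```

```text
time_s: 2.8
tcp_pos: [0.4127, 0.3848, 0.2395]
tcp_rot: [[0.0, -1.0, 0.001], [-1.0, -0.0, 0.0], [-0.0, -0.001, -1.0]]
force: [0.6, -0.2, 0.2]
width: 0.087
grip_force: 0.0
2.85 [0.4135 0.3794 0.2397] [ 59.0977  15.911   -8.571    0.039  -65.693  -59.3462]
blue [0.4644 0.341  0.2109] [0.4601 0.3551 0.312 ] 16273 ((464.45587158203125, 336.3031005859375), (60.604427337646484, 58.36762237548828), 0.29050010442733765)
table 0.0008254282934215817
shift shares [ 1.35 -1.27  1.  ] turn shares [ 0.01 -0.02 -0.03]
```

View pics/w1.png

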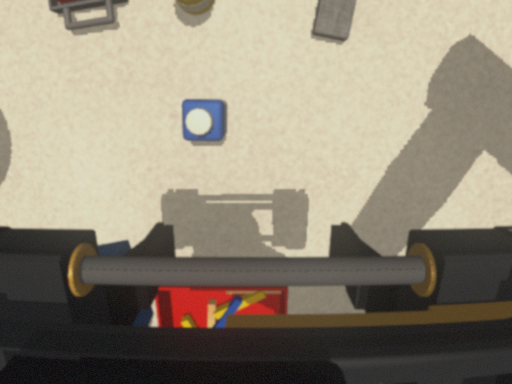

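The wrist view shows the blue bottle with its cap at (199,121) and its sides square to the jaws. I'll drop the gripper points from the cloud and move above it.

```bash
cat >> h.py <<'E'
def wrist(keys=None):
    C=cam("wrist"); pic,dep=snapshot("wrist"); P=cloud("wrist",dep,C); P[dep==0]=-1
    for k in keys or REF:
        w=P[(np.linalg.norm(P[...,:2]-REF[k],axis=2)<.035)&(P[...,2]>.025)&(P[...,2]<.095)]; t=w[w[:,2]>.08]
        if len(t)>60:
            r=cv2.minAreaRect((w[:,:2]*1000).astype(np.float32))
            print(k,"cap",np.round((t.max(0)+t.min(0))/2,4),len(t),"body",np.round(r[0],1),np.round(r[1],1),round(r[2],1))
    print("table",round(float(np.median(P[abs(P[...,2])<.01][:,2])),4)); return pic,P
E
python3 - <<'E'
from h import *
wrist()
E
python3 -m handwheel '[0.6,-0.6,0.5,0,0,0,0.7,-0.6,0.5,0,0,0,0,0,0,0,0,0]'
python3 - <<'E'
from h import *
wrist(); go(.464,.326,.044)
E
```

```text
blue cap [0.4621 0.3273 0.0835] 524 body [462.1 327.8] [41.4 42. ] 89.4
table 0.0001
time_s: 3.2
tcp_pos: [0.4593, 0.331, 0.1965]
tcp_rot: [[-0.003, -1.0, -0.004], [-1.0, 0.003, -0.005], [0.005, 0.004, -1.0]]
force: [-0.8, -0.3, -0.5]
width: 0.0869
grip_force: 0.0
blue cap [0.4628 0.3281 0.0834] 638 body [462.6 327.9] [42.5 42. ] 88.7
yellow cap [0.4747 0.1931 0.0833] 884 body [474.2 193.7] [43.2 42.3] 2.7
table 0.0001
shift shares [ 0.16 -0.12  3.85] turn shares [ 0.02 -0.02 -0.01]
```

```bash
python3 -m handwheel '[0.11,-0.1,0,0,0,0,0,0,0.9,0,0,0,0,0,1,0,0,0,0,0,1,0,0,0,0,0,0,0,0,0]'
python3 - <<'E'
from h import *
go(.463,.328,.041)
E
```

```text
time_s: 3.75
tcp_pos: [0.4603, 0.3283, 0.0793]
tcp_rot: [[0.002, -1.0, -0.007], [-1.0, -0.001, -0.007], [0.007, 0.007, -1.0]]
force: [-1.5, -1.0, 0.1]
width: 0.087
grip_force: 0.0
shift shares [ 0.   -0.07  0.96] turn shares [ 0.06 -0.06  0.01]
```

```bash
python3 -m handwheel '[0,-0.06,0.5,0,0,0,0,0,0.46,0,0,0,0,0,0,0,0,0]' >/dev/null
python3 -m handwheel '[0,0,0,0,0,0,0,0,0,0,0,0,0,0,0,0,0,0,0,0,0,0,0,0,0,0,0,0,0,0]' -1
python3 -m handwheel '[0,0,-0.5,0,0,0,0,0,-1,0,0,0,0,0,-1,0,0,0,0,0,-0.5,0,0,0,0,0,0,0,0,0]'
python3 - <<'E'
from h import *
go(.6145,-.0045,.16)
E
```

```text
time_s: 4.55
tcp_pos: [0.4657, 0.3301, 0.0457]
tcp_rot: [[0.001, -1.0, 0.001], [-1.0, -0.001, 0.001], [-0.001, -0.001, -1.0]]
force: [0.7, -0.2, -0.2]
width: 0.0551
grip_force: 0.0
time_s: 5.05
tcp_pos: [0.467, 0.3314, 0.1692]
tcp_rot: [[0.002, -1.0, 0.006], [-1.0, -0.001, 0.006], [-0.006, -0.006, -1.0]]
force: [-1.0, -0.2, -0.6]
width: 0.0151
grip_force: 0.0
shift shares [ 8.4  -3.67  0.2 ] turn shares [-0.05  0.05  0.01]
```

The fingers hadn't closed yet when I lifted, so I'll check what happened to the bottle.

```bash
python3 -m handwheel '[0,0,0,0,0,0,0,0,0,0,0,0,0,0,0,0,0,0,0,0,0,0,0,0,0,0,0,0,0,0]' 1
python3 - <<'E'
from h import *
pic,P=wrist(); cv2.imwrite("pics/w2.png",pic); s=telemetry.read_state(); print(s['tcp_pos'],s['width'],s['force'])
snapshot("top"); 
E
```

```text
time_s: 5.55
tcp_pos: [0.4654, 0.3298, 0.1644]
tcp_rot: [[0.001, -1.0, -0.001], [-1.0, -0.001, -0.001], [0.001, 0.001, -1.0]]
force: [-0.4, -0.1, -0.2]
width: 0.047
grip_force: 0.0
blue cap [0.4628 0.3277 0.0832] 822 body [462.4 327.8] [42.6 42.1] 89.3
yellow cap [0.4743 0.1973 0.0836] 778 body [473.8 198.3] [33.6 43.5] 89.5
table 0.0001
[0.46541675 0.32980526 0.16460255] 0.050822509194706 [-0.95238873  0.42767221  0.57563718]
```

View pics/w2.png

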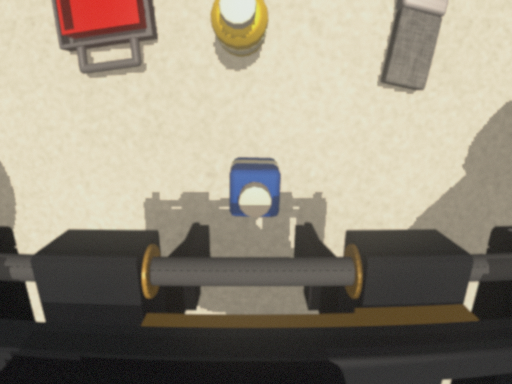

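The wrist view shows the blue bottle upright and unmoved, with its cap at (255,198). I'll retry and give the fingers time to close.

```bash
python3 -m handwheel '[0.04,0.05,0,0,0,0,0,0,0.2,0,0,0,0,0,0.3,0,0,0,0,0,0.5,0,0,0,0,0,0.7,0,0,0]'
python3 -m handwheel '[0,0,0.7,0,0,0,0,0,0.5,0,0,0,0,0,0.2,0,0,0,0,0,0,0,0,0,0,0,0,0,0,0]'
python3 -m handwheel '[0,0,0,0,0,0,0,0,0,0,0,0,0,0,0,0,0,0,0,0,0,0,0,0,0,0,0,0,0,0]' -1
python3 -m handwheel '[0,0,0,0,0,0,0,0,0,0,0,0,0,0,0,0,0,0,0,0,0,0,0,0,0,0,0,0,0,0]'
```

```text
time_s: 6.15
tcp_pos: [0.4639, 0.3288, 0.0967]
tcp_rot: [[0.001, -1.0, 0.002], [-1.0, -0.001, 0.002], [-0.002, -0.002, -1.0]]
force: [0.5, -0.8, -0.7]
width: 0.086
grip_force: 0.0
time_s: 6.65
tcp_pos: [0.4639, 0.3287, 0.0416]
tcp_rot: [[0.001, -1.0, 0.001], [-1.0, -0.001, 0.001], [-0.001, -0.001, -1.0]]
force: [0.2, -1.1, 0.4]
width: 0.0869
grip_force: 0.0
time_s: 7.15
tcp_pos: [0.4635, 0.3284, 0.0414]
tcp_rot: [[0.001, -1.0, 0.0], [-1.0, -0.001, 0.0], [-0.0, -0.0, -1.0]]
force: [0.4, -0.4, 0.8]
width: 0.0548
grip_force: 0.0
time_s: 7.65
tcp_pos: [0.4635, 0.3283, 0.0412]
tcp_rot: [[0.001, -1.0, -0.0], [-1.0, -0.001, -0.0], [0.0, 0.0, -1.0]]
force: [-0.1, 0.0, -0.2]
width: 0.0421
grip_force: 30.0
```

```bash
python3 -m handwheel '[0,0,-0.4,0,0,0,0,0,-0.8,0,0,0,0,0,-0.9,0,0,0,0,0,-0.6,0,0,0,0,0,-0.3,0,0,0]'
python3 -m handwheel '[0.4,-0.2,0,0,0,0,0.8,-0.4,0,0,0,0,0.9,-0.4,0,0,0,0,0.9,-0.4,0,0,0,0,0.9,-0.4,0,0,0,0]'
python3 -m handwheel '[0.9,-0.4,0,0,0,0,0.9,-0.4,0,0,0,0,0.8,-0.4,0,0,0,0,0.6,-0.3,0,0,0,0,0.2,-0.1,0,0,0,0]'
python3 - <<'E'
from h import *
s=telemetry.read_state();print(s['width'],s['grip_force'])
pic,P=wrist([]); cv2.imwrite("pics/w3.png",pic)
hsv=cv2.cvtColor(pic,cv2.COLOR_BGR2HSV);h=hsv[...,0]
ok=(hsv[...,1]>110)&(P[...,0]>.54)&(P[...,0]<.68)&(abs(P[...,1])<.23)&(P[...,2]<.035)&(P[...,2]>0)
for k,m in dict(red=(h<10)|(h>170),yellow=(h>19)&(h<36),green=(h>39)&(h<86),blue=(h>94)&(h<131)).items():
    m=m&ok
    if m.sum()>200:
        r=cv2.minAreaRect((P[m][:,:2]*1000).astype(np.float32)); print(k,m.sum(),np.round(r[0],1),np.round(r[1],1),round(r[2],1),np.percentile(P[m][:,2],[20,50,95]))
go(.6155,-.004,.15)
E
```

```text
time_s: 8.15
tcp_pos: [0.4642, 0.329, 0.1636]
tcp_rot: [[0.001, -1.0, 0.003], [-1.0, -0.001, 0.003], [-0.003, -0.003, -1.0]]
force: [0.8, 1.3, -1.4]
width: 0.0421
grip_force: 30.0
time_s: 8.65
tcp_pos: [0.5354, 0.1708, 0.1599]
tcp_rot: [[0.001, -1.0, -0.002], [-1.0, -0.001, -0.001], [0.001, 0.002, -1.0]]
force: [-0.3, 0.4, -1.3]
width: 0.0421
grip_force: 30.0
time_s: 9.15
tcp_pos: [0.5999, 0.0341, 0.1596]
tcp_rot: [[-0.002, -1.0, -0.002], [-1.0, 0.002, -0.001], [0.001, 0.002, -1.0]]
force: [0.6, 1.1, -0.5]
width: 0.0415
grip_force: 30.0
0.04150876134188941 29.99261478893459
green cap [0.4634 0.051  0.0828] 391 body [466.4  48.1] [44.2 30.9] 21.7
red cap [ 0.4483 -0.0736  0.0833] 1003 body [452.  -72.7] [38.  44.1] 15.7
table 0.0002
yellow 687 [612.5  47.4] [78.5 27.1] 19.3 [0.00933321 0.01828724 0.02490613]
green 6254 [621.  -87.8] [68.  70.1] 5.5 [0.0055007  0.00623488 0.02426279]
blue 5847 [613.2  -6.1] [68.8 69.1] 5.3 [0.00557725 0.00628332 0.02436413]
shift shares [ 0.95 -0.39  0.24] turn shares [ 0.02 -0.01 -0.02]
```

View pics/w3.png

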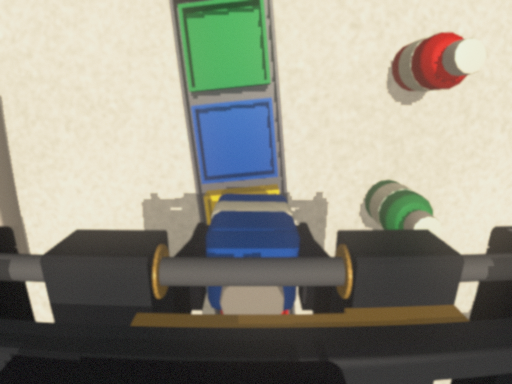

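The wrist view shows the blue bottle held upright, with the blue liner at (236,138) and the green one at (225,45).

```bash
python3 -m handwheel '[0.5,-0.2,0,0,0,0,0.5,-0.15,0,0,0,0,0,0,0.3,0,0,0,0,0,0.6,0,0,0,0,0,0.6,0,0,0]'
python3 -m handwheel '[0,0,0.5,0,0,0,0,0,0.4,0,0,0,0,0,0.2,0,0,0,0,0,0.1,0,0,0,0,0,0,0,0,0]'
python3 - <<'E'
from h import *
go(.614,-.0057,.049)
E
```

```text
time_s: 9.7
tcp_pos: [0.6131, -0.0023, 0.0999]
tcp_rot: [[0.001, -1.0, -0.0], [-1.0, -0.001, 0.001], [-0.001, 0.0, -1.0]]
force: [0.3, 1.0, -1.1]
width: 0.0416
grip_force: 30.0
time_s: 10.2
tcp_pos: [0.6136, -0.003, 0.0528]
tcp_rot: [[0.002, -1.0, -0.001], [-1.0, -0.002, -0.0], [0.0, 0.001, -1.0]]
force: [-0.2, -0.4, -0.4]
width: 0.0419
grip_force: 30.0
shift shares [ 0.07 -0.01  0.09] turn shares [ 0.01 -0.    0.01]
```

```bash
python3 -m handwheel '[0.07,0,0.08,0,0,0,0,0,0,0,0,0,0,0,0,0,0,0]' >/dev/null
python3 -m handwheel '[0,0,0,0,0,0,0,0,0,0,0,0,0,0,0,0,0,0,0,0,0,0,0,0,0,0,0,0,0,0]' 1
python3 -m handwheel '[0,0,-0.3,0,0,0,0,0,-0.7,0,0,0,0,0,-0.8,0,0,0,0,0,-0.7,0,0,0,0,0,-0.3,0,0,0]'
python3 -m handwheel '[-0.5,0.3,0,0,0,0,-0.9,0.6,0,0,0,0,-1,0.7,0,0,0,0,-1,0.7,0,0,0,0,-0.9,0.6,0,0,0,0]'
python3 -m handwheel '[-0.5,0.4,0,0,0,0,-0.2,0.2,0,0,0,0,0,0,0,0,0,0,0,0,0,0,0,0]'
python3 - <<'E'
from h import *
pic,P=wrist(); go(.4745,.193,.041)
pic,dep=snapshot("top");P=cloud("top",dep)
w=P[120:195,240:292].reshape(-1,3); t=w[(w[:,2]>.082)&(w[:,2]<.1)]; print("placed blue cap",(t.max(0)+t.min(0))/2,len(t))
E
```

```text
time_s: 11.0
tcp_pos: [0.6139, -0.0063, 0.05]
tcp_rot: [[0.001, -1.0, 0.0], [-1.0, -0.001, -0.0], [0.0, -0.0, -1.0]]
force: [0.0, -0.2, -0.6]
width: 0.0737
grip_force: 0.0
time_s: 11.5
tcp_pos: [0.6155, -0.0061, 0.1662]
tcp_rot: [[0.002, -1.0, 0.007], [-1.0, -0.002, 0.001], [-0.001, -0.007, -1.0]]
force: [0.2, 0.8, 0.7]
width: 0.0868
grip_force: 0.0
time_s: 12.0
tcp_pos: [0.4959, 0.1667, 0.1617]
tcp_rot: [[0.001, -1.0, -0.001], [-1.0, -0.001, -0.0], [0.0, 0.001, -1.0]]
force: [0.5, 0.7, 0.1]
width: 0.0871
grip_force: 0.0
time_s: 12.4
tcp_pos: [0.4739, 0.1931, 0.1619]
tcp_rot: [[0.001, -1.0, -0.0], [-1.0, -0.001, -0.0], [0.0, 0.0, -1.0]]
force: [0.1, -0.9, 0.0]
width: 0.087
grip_force: 0.0
green cap [0.4632 0.0606 0.0832] 710 body [462.9  61.8] [31.6 43.5] 89.9
yellow cap [0.4744 0.1921 0.0833] 830 body [474.6 190.9] [41.3 43.8] 88.2
table 0.0002
shift shares [-0.01 -0.01  3.02] turn shares [ 0. -0. -0.]
placed blue cap [ 0.61353985 -0.00560563  0.08963277] 103
```

```bash
python3 -m handwheel '[0,0,0.4,0,0,0,0,0,0.8,0,0,0,0,0,0.8,0,0,0,0,0,0.7,0,0,0,0,0,0.3,0,0,0]' >/dev/null
python3 -m handwheel '[0,0,0,0,0,0,0,0,0,0,0,0]'
python3 -m handwheel '[0,0,0,0,0,0,0,0,0,0,0,0,0,0,0,0,0,0,0,0,0,0,0,0,0,0,0,0,0,0]' -1 >/dev/null
python3 -m handwheel '[0,0,0,0,0,0,0,0,0,0,0,0,0,0,0,0,0,0,0,0,0,0,0,0,0,0,0,0,0,0]'
python3 -m handwheel '[0,0,-0.4,0,0,0,0,0,-0.8,0,0,0,0,0,-0.9,0,0,0,0,0,-0.6,0,0,0,0,0,-0.3,0,0,0]'
python3 -m handwheel '[0.4,-0.4,0,0,0,0,0.7,-0.8,0,0,0,0,0.8,-0.9,0,0,0,0,0.7,-0.8,0,0,0,0,0.3,-0.4,0,0,0,0]'
python3 -m handwheel '[0,0,0,0,0,0,0,0,0,0,0,0]'
python3 - <<'E'
from h import *
go(.606,.0757,.049)
E
```

```text
time_s: 13.2
tcp_pos: [0.4746, 0.1936, 0.0427]
tcp_rot: [[0.001, -1.0, 0.001], [-1.0, -0.001, 0.001], [-0.001, -0.001, -1.0]]
force: [0.3, 0.2, 0.5]
width: 0.0872
grip_force: 0.0
time_s: 14.2
tcp_pos: [0.4737, 0.1936, 0.042]
tcp_rot: [[0.001, -1.0, 0.0], [-1.0, -0.001, 0.0], [-0.0, -0.0, -1.0]]
force: [0.3, 1.0, 1.0]
width: 0.0433
grip_force: 30.0
time_s: 14.7
tcp_pos: [0.4743, 0.194, 0.164]
tcp_rot: [[0.001, -1.0, 0.003], [-1.0, -0.001, 0.002], [-0.002, -0.003, -1.0]]
force: [-0.2, 0.5, -1.5]
width: 0.0432
grip_force: 30.0
time_s: 15.2
tcp_pos: [0.607, 0.0751, 0.16]
tcp_rot: [[-0.002, -1.0, -0.002], [-1.0, 0.002, -0.001], [0.001, 0.002, -1.0]]
force: [0.3, 0.3, -1.0]
width: 0.0429
grip_force: 30.0
time_s: 15.4
tcp_pos: [0.6049, 0.0772, 0.1602]
tcp_rot: [[-0.0, -1.0, -0.003], [-1.0, 0.0, -0.001], [0.001, 0.003, -1.0]]
force: [-0.9, 0.3, -0.1]
width: 0.0432
grip_force: 30.0
shift shares [ 0.04 -0.04  2.78] turn shares [ 0.03 -0.01 -0.  ]
```

```bash
python3 -m handwheel '[0.04,-0.04,0.3,0,0,0,0,0,0.8,0,0,0,0,0,0.8,0,0,0,0,0,0.6,0,0,0,0,0,0.28,0,0,0]' >/dev/null
python3 -m handwheel '[0,0,0,0,0,0,0,0,0,0,0,0,0,0,0,0,0,0]'
python3 -m handwheel '[0,0,0,0,0,0,0,0,0,0,0,0,0,0,0,0,0,0,0,0,0,0,0,0,0,0,0,0,0,0]' 1
python3 -m handwheel '[0,0,-0.3,0,0,0,0,0,-0.7,0,0,0,0,0,-0.8,0,0,0,0,0,-0.7,0,0,0,0,0,-0.3,0,0,0]'
python3 -m handwheel '[0.1,0.4,0,0,0,0,0.1,0.9,0,0,0,0,0.1,1,0,0,0,0,0.1,0.9,0,0,0,0,0.1,0.4,0,0,0,0]'
python3 -m handwheel '[0,0,0,0,0,0,0,0,0,0,0,0]'
python3 - <<'E'
from h import *
pic,P=wrist(); go(.4635,.0565,.041)
pic,dep=snapshot("top");P=cloud("top",dep)
w=P[(P[...,2]>.082)&(P[...,2]<.1)&(abs(P[...,0]-.61)<.05)]
for k,y in dict(yellow=.077,blue=-.005).items():
    t=w[abs(w[:,1]-y)<.035]; print(k,"placed cap",(t.max(0)+t.min(0))/2,len(t))
E
```

```text
time_s: 16.2
tcp_pos: [0.6078, 0.0766, 0.0516]
tcp_rot: [[0.002, -1.0, 0.002], [-1.0, -0.002, 0.001], [-0.001, -0.002, -1.0]]
force: [-1.0, -0.1, -0.8]
width: 0.043
grip_force: 30.0
time_s: 16.7
tcp_pos: [0.6074, 0.076, 0.0509]
tcp_rot: [[0.001, -1.0, 0.0], [-1.0, -0.001, 0.0], [-0.0, -0.0, -1.0]]
force: [-0.4, 0.2, 0.1]
width: 0.0754
grip_force: 0.0
time_s: 17.2
tcp_pos: [0.609, 0.0765, 0.167]
tcp_rot: [[0.002, -1.0, 0.006], [-1.0, -0.002, 0.002], [-0.002, -0.006, -1.0]]
force: [0.5, 0.5, 0.2]
width: 0.087
grip_force: 0.0
time_s: 17.7
tcp_pos: [0.4598, 0.0551, 0.1623]
tcp_rot: [[0.001, -1.0, -0.003], [-1.0, -0.001, -0.0], [0.0, 0.003, -1.0]]
force: [0.5, 0.2, -0.3]
width: 0.087
grip_force: 0.0
time_s: 17.9
tcp_pos: [0.4639, 0.0561, 0.1631]
tcp_rot: [[0.001, -1.0, 0.001], [-1.0, -0.001, 0.0], [-0.0, -0.001, -1.0]]
force: [0.9, 0.3, -0.6]
width: 0.087
grip_force: 0.0
green cap [0.463  0.0548 0.083 ] 823 body [463.4  53.1] [43.1 40.6] 1.7
red cap [ 0.4479 -0.0726  0.0832] 1112 body [448.3 -71.5] [40.1 43.8] 89.7
table 0.0002
shift shares [-0.01  0.02  3.05] turn shares [-0.01  0.    0.01]
yellow placed cap [0.60715926 0.07673091 0.08880312] 106
blue placed cap [ 0.61346861 -0.00562928  0.08944543] 103
```

```bash
python3 -m handwheel '[0.02,0.02,0.4,0,0,0,0,0,0.8,0,0,0,0,0,0.8,0,0,0,0,0,0.7,0,0,0,0,0,0.35,0,0,0]' >/dev/null
python3 -m handwheel '[0,0,0,0,0,0,0,0,0,0,0,0]'
python3 -m handwheel '[0,0,0,0,0,0,0,0,0,0,0,0,0,0,0,0,0,0,0,0,0,0,0,0,0,0,0,0,0,0]' -1 >/dev/null
python3 -m handwheel '[0,0,0,0,0,0,0,0,0,0,0,0,0,0,0,0,0,0,0,0,0,0,0,0,0,0,0,0,0,0]'
python3 -m handwheel '[0,0,-0.4,0,0,0,0,0,-0.8,0,0,0,0,0,-0.9,0,0,0,0,0,-0.6,0,0,0,0,0,-0.3,0,0,0]'
python3 -m handwheel '[0.3,-0.4,0,0,0,0,0.7,-0.8,0,0,0,0,0.8,-0.9,0,0,0,0,0.8,-0.9,0,0,0,0,0.7,-0.7,0,0,0,0]'
python3 -m handwheel '[0.26,-0.27,0,0,0,0,0,0,0,0,0,0,0,0,0,0,0,0]'
python3 - <<'E'
from h import *
go(.622,-.0873,.049)
E
```

```text
time_s: 18.7
tcp_pos: [0.4635, 0.0554, 0.0406]
tcp_rot: [[0.001, -1.0, -0.0], [-1.0, -0.001, -0.0], [0.0, 0.0, -1.0]]
force: [0.4, 0.1, 0.1]
width: 0.087
grip_force: 0.0
time_s: 19.7
tcp_pos: [0.4627, 0.0552, 0.0409]
tcp_rot: [[0.001, -1.0, 0.0], [-1.0, -0.001, 0.0], [-0.0, -0.0, -1.0]]
force: [-0.6, 0.6, 2.0]
width: 0.0435
grip_force: 30.0
time_s: 20.2
tcp_pos: [0.4632, 0.0554, 0.1628]
tcp_rot: [[0.001, -1.0, 0.003], [-1.0, -0.001, 0.002], [-0.002, -0.003, -1.0]]
force: [0.5, -0.1, -1.2]
width: 0.0436
grip_force: 30.0
time_s: 20.7
tcp_pos: [0.6119, -0.0783, 0.1598]
tcp_rot: [[0.0, -1.0, -0.001], [-1.0, -0.0, 0.0], [-0.0, 0.001, -1.0]]
force: [-0.1, 1.5, -1.3]
width: 0.0433
grip_force: 30.0
time_s: 21.0
tcp_pos: [0.6205, -0.0871, 0.1595]
tcp_rot: [[0.0, -1.0, -0.003], [-1.0, -0.0, 0.0], [-0.0, 0.003, -1.0]]
force: [0.1, 0.0, -1.3]
width: 0.0435
grip_force: 30.0
shift shares [ 0.01 -0.04  2.76] turn shares [0.02 0.   0.  ]
```

```bash
python3 -m handwheel '[0,-0.03,0.3,0,0,0,0,0,0.8,0,0,0,0,0,0.8,0,0,0,0,0,0.6,0,0,0,0,0,0.26,0,0,0]' >/dev/null
python3 -m handwheel '[0,0,0,0,0,0,0,0,0,0,0,0,0,0,0,0,0,0]'
python3 -m handwheel '[0,0,0,0,0,0,0,0,0,0,0,0,0,0,0,0,0,0,0,0,0,0,0,0,0,0,0,0,0,0]' 1
python3 -m handwheel '[0,0,-0.3,0,0,0,0,0,-0.7,0,0,0,0,0,-0.8,0,0,0,0,0,-0.7,0,0,0,0,0,-0.3,0,0,0]'
python3 -m handwheel '[-0.1,0.5,0,0,0,0,-0.1,0.9,0,0,0,0,-0.1,1,0,0,0,0,-0.06,1,0,0,0,0,0,0.7,0,0,0,0]'
python3 -m handwheel '[0,0.24,0,0,0,0,0,0,0,0,0,0,0,0,0,0,0,0]'
python3 - <<'E'
from h import *
pic,P=wrist(); go(.4485,-.073,.041)
pic,dep=snapshot("top");P=cloud("top",dep)
w=P[(P[...,2]>.082)&(P[...,2]<.1)&(abs(P[...,0]-.61)<.05)]
for k,y in dict(yellow=.077,blue=-.005,green=-.087).items():
    t=w[abs(w[:,1]-y)<.035]; print(k,"placed cap",(t.max(0)+t.min(0))/2,len(t))
E
```

```text
time_s: 21.8
tcp_pos: [0.6236, -0.0868, 0.0518]
tcp_rot: [[0.001, -1.0, 0.003], [-1.0, -0.001, 0.0], [-0.0, -0.003, -1.0]]
force: [0.1, 0.4, -1.4]
width: 0.0434
grip_force: 30.0
time_s: 22.3
tcp_pos: [0.6228, -0.0871, 0.0505]
tcp_rot: [[0.001, -1.0, 0.0], [-1.0, -0.001, 0.0], [-0.0, -0.0, -1.0]]
force: [-0.2, -0.2, 0.2]
width: 0.0753
grip_force: 0.0
time_s: 22.8
tcp_pos: [0.6244, -0.0872, 0.1666]
tcp_rot: [[0.002, -1.0, 0.007], [-1.0, -0.002, -0.0], [0.0, -0.007, -1.0]]
force: [0.9, 0.3, 0.7]
width: 0.0871
grip_force: 0.0
time_s: 23.3
tcp_pos: [0.4556, -0.0729, 0.1619]
tcp_rot: [[0.001, -1.0, -0.002], [-1.0, -0.001, 0.0], [-0.0, 0.002, -1.0]]
force: [0.8, -0.3, 1.0]
width: 0.0869
grip_force: 0.0
time_s: 23.6
tcp_pos: [0.4504, -0.0728, 0.1627]
tcp_rot: [[0.001, -1.0, 0.002], [-1.0, -0.001, -0.0], [0.0, -0.002, -1.0]]
force: [-0.3, 0.4, 0.3]
width: 0.0868
grip_force: 0.0
red cap [ 0.4481 -0.0743  0.0832] 824 body [448.2 -76.1] [43.3 40.4] 2.8
green_black cap [ 0.4594 -0.1747  0.0834] 1069 body [ 459.2 -174.1] [43.  43.2] 47.9
table 0.0001
shift shares [0.01 0.06 3.04] turn shares [-0.01 -0.    0.01]
yellow placed cap [0.60716128 0.07634844 0.08801568] 107
blue placed cap [ 0.61320274 -0.00560461  0.08814932] 104
green placed cap [ 0.62316699 -0.08560694  0.08866923] 109
```

```bash
python3 -m handwheel '[0.02,0.05,0.4,0,0,0,0,0,0.8,0,0,0,0,0,0.8,0,0,0,0,0,0.7,0,0,0,0,0,0.34,0,0,0]' >/dev/null
python3 -m handwheel '[0,0,0,0,0,0,0,0,0,0,0,0]'
python3 -m handwheel '[0,0,0,0,0,0,0,0,0,0,0,0,0,0,0,0,0,0,0,0,0,0,0,0,0,0,0,0,0,0]' -1 >/dev/null
python3 -m handwheel '[0,0,0,0,0,0,0,0,0,0,0,0,0,0,0,0,0,0,0,0,0,0,0,0,0,0,0,0,0,0]'
python3 -m handwheel '[0,0,-0.4,0,0,0,0,0,-0.8,0,0,0,0,0,-0.9,0,0,0,0,0,-0.6,0,0,0,0,0,-0.3,0,0,0]'
python3 -m handwheel '[-0.4,-0.25,0,0,0,0,-0.8,-0.5,0,0,0,0,-0.9,-0.6,0,0,0,0,-0.9,-0.6,0,0,0,0,-0.9,-0.6,0,0,0,0]'
python3 -m handwheel '[-0.9,-0.6,0,0,0,0,-0.6,-0.4,0,0,0,0,-0.36,-0.2,0,0,0,0,0,0,0,0,0,0,0,0,0,0,0,0]'
python3 - <<'E'
from h import *
go(.598,.1572,.049)
E
```

```text
time_s: 24.4
tcp_pos: [0.4481, -0.0737, 0.0406]
tcp_rot: [[0.001, -1.0, -0.0], [-1.0, -0.001, -0.0], [0.0, 0.0, -1.0]]
force: [-0.3, -0.1, 1.1]
width: 0.0868
grip_force: 0.0
time_s: 25.4
tcp_pos: [0.4473, -0.0736, 0.0409]
tcp_rot: [[0.001, -1.0, 0.0], [-1.0, -0.001, 0.0], [-0.0, -0.0, -1.0]]
force: [1.3, 0.6, 1.1]
width: 0.0431
grip_force: 30.0
time_s: 25.9
tcp_pos: [0.4478, -0.0736, 0.1629]
tcp_rot: [[0.001, -1.0, 0.004], [-1.0, -0.001, 0.001], [-0.001, -0.004, -1.0]]
force: [0.6, -0.3, -1.6]
width: 0.0431
grip_force: 30.0
time_s: 26.4
tcp_pos: [0.5491, 0.0837, 0.1602]
tcp_rot: [[0.001, -1.0, -0.001], [-1.0, -0.001, -0.0], [0.0, 0.001, -1.0]]
force: [0.8, -0.9, -0.9]
width: 0.0433
grip_force: 30.0
time_s: 26.9
tcp_pos: [0.5959, 0.1562, 0.16]
tcp_rot: [[0.001, -1.0, -0.002], [-1.0, -0.001, -0.001], [0.001, 0.002, -1.0]]
force: [0.8, -0.2, -1.5]
width: 0.0431
grip_force: 30.0
shift shares [-0.03 -0.06  2.78] turn shares [ 0.02 -0.01  0.01]
```

```bash
python3 -m handwheel '[-0.03,-0.05,0.3,0,0,0,0,0,0.8,0,0,0,0,0,0.8,0,0,0,0,0,0.6,0,0,0,0,0,0.26,0,0,0]' >/dev/null
python3 -m handwheel '[0,0,0,0,0,0,0,0,0,0,0,0,0,0,0,0,0,0]'
python3 -m handwheel '[0,0,0,0,0,0,0,0,0,0,0,0,0,0,0,0,0,0,0,0,0,0,0,0,0,0,0,0,0,0]' 1
python3 -m handwheel '[0,0,-0.3,0,0,0,0,0,-0.7,0,0,0,0,0,-0.8,0,0,0,0,0,-0.7,0,0,0,0,0,-0.7,0,0,0]'
python3 -m handwheel '[-0.4,0.5,0,0,0,0,-0.8,0.9,0,0,0,0,-0.9,0.9,0,0,0,0,-0.6,0.6,0,0,0,0,0,0,0,0,0,0]'
python3 - <<'E'
from h import *
pic,dep=snapshot("top");P=cloud("top",dep); cv2.imwrite("pics/top2.png",pic)
w=P[(P[...,2]>.075)&(P[...,2]<.1)]
for k,(x,y) in dict(red=(.598,.157),yellow=(.607,.077),blue=(.614,-.005),green=(.622,-.087),gb=(.46,-.174),bb=(.455,-.311)).items():
    t=w[np.linalg.norm(w[:,:2]-[x,y],axis=1)<.035]; t=t[t[:,2]>t[:,2].max()-.008]; print(k,"cap",np.round((t.max(0)+t.min(0))/2,4),len(t))
E
```

```text
time_s: 27.7
tcp_pos: [0.5997, 0.1583, 0.0517]
tcp_rot: [[0.001, -1.0, 0.002], [-1.0, -0.001, 0.001], [-0.001, -0.002, -1.0]]
force: [0.3, -0.8, -0.9]
width: 0.0432
grip_force: 30.0
time_s: 28.2
tcp_pos: [0.5989, 0.1581, 0.0504]
tcp_rot: [[0.001, -1.0, 0.0], [-1.0, -0.001, 0.0], [-0.0, -0.0, -1.0]]
force: [-0.8, -0.6, -0.0]
width: 0.0751
grip_force: 0.0
time_s: 28.7
tcp_pos: [0.5989, 0.1581, 0.1807]
tcp_rot: [[0.001, -1.0, 0.001], [-1.0, -0.001, 0.0], [-0.0, -0.001, -1.0]]
force: [1.1, -0.3, 0.6]
width: 0.0868
grip_force: 0.0
time_s: 29.2
tcp_pos: [0.4812, 0.2677, 0.1798]
tcp_rot: [[0.006, -1.0, 0.001], [-1.0, -0.006, 0.001], [-0.001, -0.001, -1.0]]
force: [0.2, 0.1, 0.5]
width: 0.0866
grip_force: 0.0
red cap [0.5992 0.1598 0.091 ] 102
yellow cap [0.6075 0.0764 0.0917] 101
blue cap [ 0.6136 -0.0056  0.0909] 101
green cap [ 0.6232 -0.0855  0.0905] 100
gb cap [ 0.4605 -0.1734  0.0846] 106
bb cap [ 0.4557 -0.3109  0.0832] 105
```

View pics/top2.png

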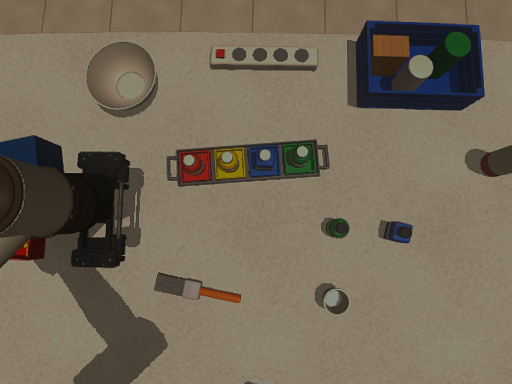

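The top view shows all four bottles upright in the liners of their own colours (caps at (189,160), (227,158), (265,155) and (302,152)). The black-capped bottles haven't moved, at (339,228) and (401,231), and the arm is clear.

```bash
python3 -m handwheel '[0,0,0,0,0,0,0,0,0,0,0,0,0,0,0,0,0,0]' >/dev/null; python3 -c "
from plant import workorder; print(workorder.job_done())"
```

```text
the job is handed in; nothing more can be done
None
```

I handed the job in at about 29.5 s: all four white-capped bottles stand in the liners of their own colours, and both black-capped bottles are where they started; the final top-camera check agreed, but no verdict came back.

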